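# Load a fingerboard blank in the fret-slotting sled and hold it at the index notch

### The arm

A 6-joint arm with a two-finger parallel gripper is mounted at the origin on the work surface. World frame = base frame: x ahead of the robot, y to its left, z up, the work surface at z = 0. Lengths are in mm, angles in degrees, forces in N, time in s.
With the tool pointing down it reaches from about 300 to 850 mm from the base axis. Payload 4.2 kg.
Tool frame: the origin (TCP) lies midway between the tips of the shut fingers; the grasp point (between the pads) lies env.hold_point_z behind it (env.hold_point_z is the distance from the TCP to the grasp point, in mm); z points along the fingers, y is the line along which they close (so a half turn about z gives the same grasp; the last joint's range is limited). The gripper opens to 91 mm and grips with 3 to 60 N. Pads are 32 mm wide; open, the fingers measure 118 mm over their backs; the gripper's body (76 mm by 178 mm) begins 60 mm behind the grasp point.
Start: joints at [72.078, 18.312, 89.639, -0, 72.044, -1.146], TCP at [165.967, 550.544, 213.976] pointing down, gripper open.
Joint ranges: [-177.97, 177.97], [-48.28, 115.42], [12.27, 149.76], [-77.06, 257.06], [2.81, 150.46], [-146.56, 146.56]. Speed limits (degrees/s): [147.25, 147.25, 180, 180, 180, 180].

### API

Orientations are given as [roll, pitch, yaw] about the fixed x, y, z axes, in that order (R = Rz(yaw) Ry(pitch) Rx(roll)).
In Python, from workcell import env, viewer, spotter gives the robot as it stands.
- The arm moves only by the tool apply_moves, never from a script. Its arguments are lists of equal length, an entry for each row: "delta_pos": the shift along the world's x, y, z normalised to -1 to 1, where 1 is 120 mm, a list of three; "rot": the turn, a rotation vector about the world's x, y, z normalised to -1 to 1, where 1 is 1.5 rad, a list of three; "hand": the opening, from 0 (shut) to 1 (fully open). A call has 1 to 10 rows; each row is the pose to reach, as a shift and turn from the pose commanded when the call began; what a row does not reach only later rows make up. A row lasts 1/12 s, in which the tool goes at most 41.7 mm and 7.16 degrees, less where a joint would pass 70% of its speed; a pose out of reach is approached as far as the arm can. A call with a number of a shift or a turn outside -1 to 1 is refused whole. A call with a gripper value outside its range is refused whole. The fingers move at their own pace and stop on an object; "newtons" is the grip in N (left out, the last holds). Time passes only in rows, so rows that repeat a pose let the fingers close. It gives the time, the measured TCP pose, the force, the opening and the grip force at its end, in the units of the state.
- env.state(): the state, without advancing time (a new reading comes with each control period).
- viewer.grab_frame(name): name is "side" or "top"; returns a dict with "pixels" (420x560x3 uint8, red, green, blue), "camera_matrix" (3x3 intrinsics, pixels), "k1" (the pictures are not rectified: a ray, as slopes to the right and down, at radius r is drawn at 1 + k1 r^2 times it, then the intrinsics apply), "R" (3x3) and "t" (3): a world point X has camera coordinates R X + t. Camera axes: x right, y down, z forward; pixel columns grow to the right and rows downward; lengths in mm; the calibration is good to about 2 mm. A picture is of the moment at which its call begins. There is no depth.
- env.job_done(): hands the job in; it is judged then, once.
Trained networks look in a picture, given as the dict that the camera call returned (one of the last four; its "shot" number tells which), for a name from the list of things; names that differ only in an ending like _2 or _b are one class to them, and where a whole thing is asked for, a point or a joint stands for the part that bears it (a point fixed in the world has none). Each returns a list of dicts, best first, with "score" (0 to 1); they miss things now and then, are a little off and sometimes report something else, mostly with a low value. They report only what shows in the picture. A call takes as long as a camera call. They do not tell look-alikes from the thing itself.
- spotter.trace(picture, query): "mask" (420x560 bool, what is visible of it) and "box" ([centre column, centre row, width, height] in pixels, round what is visible of it).
- spotter.landmark_of(picture, query): "position" ([column, row] in pixels: a listed point, or the origin of a listed thing).
The state is a dict: "time_s": time; "qpos": joint angles; "qvel": joint speeds; "effort": joint torques, N m; "ee_pos": TCP position; "ee_rot": TCP orientation; "force": force on the tool from outside, world axes, zero at the start; "torque": the same for the moment, N m; "gripper_width": finger opening in mm; "gripper_force": force on a finger pad.
Only numpy, scipy, OpenCV 4.12 (cv2) and the standard library are available. Lean on these libraries where they do the work, as an engineer would, in place of code of your own. Each camera call takes 0.05 s, during which the arm holds its last target. There are 200 camera calls.

### The job

Get the fingerboard blank ready for its saw cut: slide it flat under the two hold-down lips of the sled until its end is fully home against the sled's end stop. Then take the sled by its upright handle and run it along the rail towards the saw guide until you feel its spring ball drop into the notch of the index bar. Finish still gripping the handle with the ball seated in the notch, holding the sled there for the cut; leave the other things on the bench where they are.

Things in the scene. Friction and masses are not known exactly. Their poses are not given: they have to be found in the camera images.
- blank_center (a point): Centre of the loose fingerboard blank: plain dark hardwood board 220 x 46 x 8 mm, 75 g, flat on the bench in front of the station (centre 4 mm up). x runs across its width, y along its length, z up; both ends alike. Grip it across the width, 55 to 60 mm from the centre, towards the end that stays out of the lips: home, 100 mm of it stick out of the lips, 76 mm out of the mouth.
- seat (a point): Point on the sled where the blank's centre lies when home, 52 mm above the bench; the blank lies on the deck, top at 48 mm. y: along the rail, from the handle towards the saw guide; z up. Along y: end stop's face at -110 mm; fences (48 mm apart) with lips (undersides 9.5 mm above the deck, each reaching 7 mm inwards) from -110 to +9; flared mouth to +33; 32 mm wide tongue to +125.
- mouth (a point): Middle of the flared mouth's outer end at deck height (33 mm along +y from the seat, 4 mm below it), axes as the seat; opening 58 mm wide, 14 mm high. The blank enters lengthwise, moving along -y from over the tongue; fingers may pass beside the tongue, 30 mm deep. A steady push of 5 to 12 N sets it home, the sled running back to its stop at joint 0; a bump sends the sled ahead of it.
- handle_grip (a point): Point on the axis of the sled's upright round wooden handle, 88 mm above the bench: the height to grip. The handle is 26 mm in diameter and 62 mm tall (40 mm below, 22 mm above this point), at the sled's end away from the saw guide, 153 mm along -y from the seat; any grip direction from above is free. Axes as the seat.
- handle: The same handle, on the sled (it can turn stiffly about its own axis); origin on its axis at deck height (its foot).
- sled (a joint): Travel of the sled along the rail in m: 0 at the loading end's stop, growing towards the saw guide (the seat's +y), 0.325 at the far stop. Starts between 0 and 0.03. Running friction 2 N plus a drag of 4 N per m/s; sled about 0.8 kg. It stays where it is left.
- ball (a joint): Drop in m of the sled's 14 mm spring ball: 0.0005 riding on the index bar (steel bar beside the rail, set anew each job), 0.0032 seated in its one V notch, 11 mm wide, somewhere at 0.22 to 0.31 m of sled travel. Within 5 mm the ball draws the sled in; seated, it takes about 10 N to force it out, so the resistance rises sharply. If it stops a little off, easing the push lets it centre itself.
- station: Fixed fret-slotting station: plywood base 190 x 630 x 18 mm, steel rail along its y axis, and 360 mm along +y from the origin the saw guide: metal posts 115 mm high on both sides of the rail, a back saw parked between them (up to 160 mm high, its handle on the far side). Origin under the base on the rail's line; the base runs from -185 to +445 mm along y.
- brace_center (a point): Centre of a loose pale spruce brace stick, 230 x 16 x 18 mm, lying flat near the blank (its y axis is its length): to be left alone. It may lie in either of the two places where the blank can lie.
- gouge: Carver's gouge with turned handle, 260 mm long, lying on the bench to the left: leave alone. Origin under its middle on the bench.
- plane: Small block plane, 115 x 46 x 48 mm, on the left: leave alone. Origin under its middle.
- glue: Glue bottle, 60 mm in diameter, 150 mm tall, standing on the right: leave alone. Origin under its middle.
- square: Try square with 100 mm wooden stock and 130 mm blade, lying on the right: leave alone. Origin under the middle of its stock.
- tray: Small open steel tray with bone nut blanks, 60 x 90 x 22 mm, beyond the station: leave alone. Origin under its middle.
- wax: Flat round tin, 72 mm in diameter, 30 mm tall, beyond the station: leave alone. Origin under its middle.
Mind the look-alikes: they are no part of the job. What is shaped like the part that bears blank_center but yellow is not meant.

How it is judged:
By the outcome, as a careful person would: the job done as asked, in the order asked, and still so for the second after the job is handed in, while the arm keeps its last pose, push and grip.
It also fails if it takes over 64 s, if anything falls off the work surface, if the arm or the gripper's body presses on something with over 40 N, if the wrist force passes 120 N, or if a joint passes its speed limit or range.

## Working session

There is one attempt and no reset: what is moved stays moved. The work goes in short steps, Python scripts to look and compute and a tool call to move; the robot and the scene stay as the last step left them, time stands still between calls to the robot, and variables do not carry over. Pictures are saved under pics/ and viewed, at most 10 in all, crops included, and the job is handed in when it is done.

Besides the shell and the picture viewer there is one more tool, called after ">>>" as name(argument=value, ...) on one line, values as JSON. apply_moves: Moves the arm, as the interface text tells. Its arguments: {"type":"object","properties":{"delta_pos":{"type":"array"},"rot":{"type":"array"},"hand":{"type":"array"},"newtons":{"type":"number"}},"required":["delta_pos","rot","hand"]}

```bash
mkdir -p pics; cat > h.py <<'E'
import numpy as np, cv2
from workcell import env, viewer, spotter
def ray(p,uv):
    K=p["camera_matrix"];k=p["k1"]
    d=np.array([(uv[0]-K[0][2])/K[0][0],(uv[1]-K[1][2])/K[1][1]]);u=d.copy()
    for _ in range(30): u=d/(1+k*(u@u))
    R=np.array(p["R"]);t=np.array(p["t"])
    v=R.T@np.array([u[0],u[1],1]);return -R.T@t, v/np.linalg.norm(v)
def atz(p,uv,z):
    o,v=ray(p,uv);return o+v*(z-o[2])/v[2]
def proj(p,X):
    c=np.array(p["R"])@np.array(X,float)+np.array(p["t"]);u=c[:2]/c[2];u=u*(1+p["k1"]*(u@u));K=p["camera_matrix"]
    return np.array([K[0][0]*u[0]+K[0][2],K[1][1]*u[1]+K[1][2]])
def tri(a,ua,b,ub):
    A=np.zeros((3,3));r=np.zeros(3)
    L=[]
    for p,u in((a,ua),(b,ub)):
        o,v=ray(p,u);M=np.eye(3)-np.outer(v,v);A+=M;r+=M@o;L.append((o,v))
    X=np.linalg.solve(A,r);e=[np.linalg.norm((np.eye(3)-np.outer(v,v))@(X-o)) for o,v in L]
    return X,max(e)
def save(p,n,crop=None,s=1):
    im=p["pixels"][:,:,::-1]
    if crop: x0,y0,x1,y1=crop;im=im[y0:y1,x0:x1]
    cv2.imwrite("pics/"+n,cv2.resize(np.ascontiguousarray(im),None,fx=s,fy=s,interpolation=cv2.INTER_CUBIC))
E
cat > a.py <<'E'
from h import *
S=viewer.grab_frame("side");T=viewer.grab_frame("top")
save(S,"s0.png");save(T,"t0.png")
print(env.hold_point_z,env.state()["ee_rot"])
for n in "blank_center seat mouth handle_grip handle station brace_center".split():
    r=[spotter.landmark_of(p,n) for p in(S,T)]
    print(n,[[(np.round(d["position"],1).tolist(),round(d["score"],2)) for d in q[:3]] for q in r])
    if r[0] and r[1]:print(tri(S,r[0][0]["position"],T,r[1][0]["position"]))
E
python3 a.py
```

```text
18.8 [-1.79911333e+02 -6.64724904e-04  1.63224795e+02]
blank_center [[([184.1, 314.4], 0.92), ([249.7, 274.5], 0.89), ([234.0, 406.2], 0.77)], [([419.4, 269.5], 0.82), ([180.4, 313.3], 0.82), ([312.9, 249.5], 0.76)]]
(array([ 269.52294991, -433.78991139,  269.87064913]), np.float64(25.469160778303472))
seat [[], [([284.7, 183.6], 0.68), ([313.8, 251.2], 0.68)]]
mouth [[([319.6, 217.3], 0.76), ([353.2, 365.2], 0.5)], [([275.2, 183.5], 0.97)]]
(array([627.07855604, -55.18371772,  43.94997817]), np.float64(3.409218535997528))
handle_grip [[([338.9, 262.0], 0.49)], [([330.2, 178.9], 0.55)]]
(array([ 625.93288765, -240.69716705,   74.45412482]), np.float64(0.3343920737265144))
handle [[([335.3, 268.1], 0.59), ([301.1, 355.8], 0.4)], [([331.4, 184.7], 0.59), ([395.8, 190.9], 0.48)]]
(array([ 613.51921054, -245.90020995,   56.62469278]), np.float64(2.569588379957701))
station [[([326.0, 248.6], 0.66)], [([297.2, 186.4], 0.95), ([276.7, 182.9], 0.5), ([386.5, 219.9], 0.46)]]
(array([ 627.03643298, -133.57931835,   -3.5634761 ]), np.float64(2.1385528106952014))
brace_center [[], [([207.2, 256.0], 0.76)]]
```

View pics/s0.png

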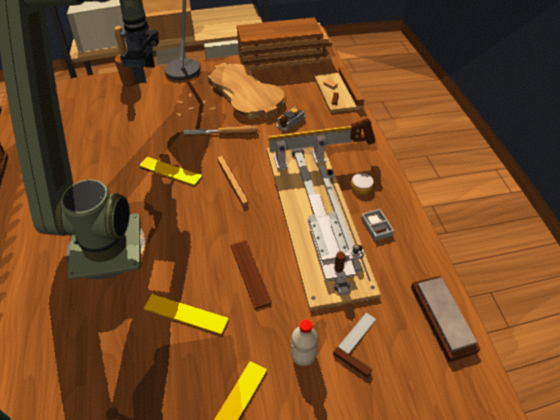

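View pics/t0.png

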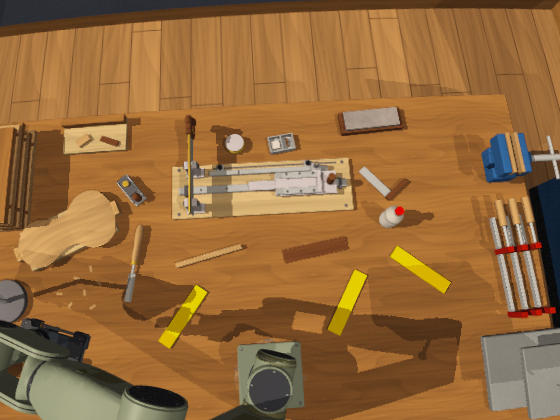

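The dark brown board at side (250,274) / top (314,249) is the blank. The yellow boards at side (170,172), (186,314), (240,392) and top (183,316), (348,302), (420,269) are look-alikes. The pale stick at side (232,181) / top (208,256) is the brace. Next I'll measure precisely and confirm the blank in a crop.

```bash
cat > b.py <<'E'
from h import *
S=viewer.grab_frame("side");T=viewer.grab_frame("top")
a=cv2.resize(np.ascontiguousarray(S["pixels"][220:320,200:400,::-1]),(800,400),interpolation=cv2.INTER_CUBIC)
b=cv2.resize(np.ascontiguousarray(T["pixels"][150:270,165:365,::-1]),(800,480),interpolation=cv2.INTER_CUBIC)
cv2.imwrite("pics/c1.png",cv2.resize(a,(800,400)));cv2.imwrite("pics/c2.png",b)
def rect(p,q,near,z):
    for d in spotter.trace(p,q):
        if np.hypot(d["box"][0]-near[0],d["box"][1]-near[1])<25:
            ys,xs=np.nonzero(d["mask"]);P=np.array([atz(p,(x,y),z)[:2] for x,y in zip(xs,ys)])
            r=cv2.minAreaRect(P.astype(np.float32));print(q,round(d["score"],2),np.round(r[0],1),np.round(r[1],1),round(r[2],2));c=P.mean(0);w,v=np.linalg.eigh(np.cov(P.T));print("  mean",c.round(1),"axis deg",np.degrees(np.arctan2(v[1,1],v[0,1])).round(2));return d
rect(S,"blank_center",(250,274),8);rect(T,"blank_center",(314,250),8)
print("blank tri",tri(S,(249.7,274.5),T,(312.9,249.5)))
rect(T,"station",(265,185),18);rect(S,"station",(320,220),18)
rect(T,"sled",(290,183),48);rect(S,"sled",(330,240),48)
for n in("blank_center","mouth","seat","handle_grip","handle"):
  for p in(S,T):print(n,[(np.round(d["position"],1).tolist(),round(d["score"],2)) for d in spotter.landmark_of(p,n)[:3]])
E
python3 b.py
```

```text
blank_center 0.79 [ 399.7 -180.3] [ 50.5 228. ] 9.47
  mean [ 400.3 -186.5] axis deg 98.66
blank_center 0.57 [ 398.  -174.8] [ 48.3 215.9] 8.9
  mean [ 398.1 -173.7] axis deg 99.07
blank tri (array([ 401.11789118, -171.68480087,  -12.95582614]), np.float64(1.0838916286592843))
station 0.72 [722.1  -5.8] [626.9 390.6] 89.88
  mean [624.1   9.5] axis deg 85.63
station 0.93 [725.6  29.6] [726.6 396.6] 89.77
  mean [638.2  -8. ] axis deg 81.59
sled 0.7 [ 638.8 -112.6] [116.8 303. ] 1.2
  mean [ 627.8 -134.6] axis deg 91.77
sled 0.81 [ 640.  -119.1] [112.3 306.6] 0.78
  mean [ 629.2 -150.6] axis deg 91.04
blank_center [([235.3, 406.8], 0.95), ([248.0, 273.2], 0.85), ([184.8, 315.7], 0.62)]
blank_center [([179.5, 314.7], 0.94), ([313.8, 249.1], 0.59), ([346.7, 298.7], 0.59)]
mouth [([321.2, 219.9], 0.82)]
mouth [([273.9, 183.2], 0.63)]
seat [([325.3, 222.8], 0.55)]
seat [([284.9, 184.2], 0.86)]
handle_grip [([373.8, 229.6], 0.69), ([340.5, 264.3], 0.5)]
handle_grip [([330.5, 178.9], 0.47)]
handle [([336.9, 267.0], 0.71)]
handle [([332.9, 183.3], 0.53)]
```

View pics/c1.png

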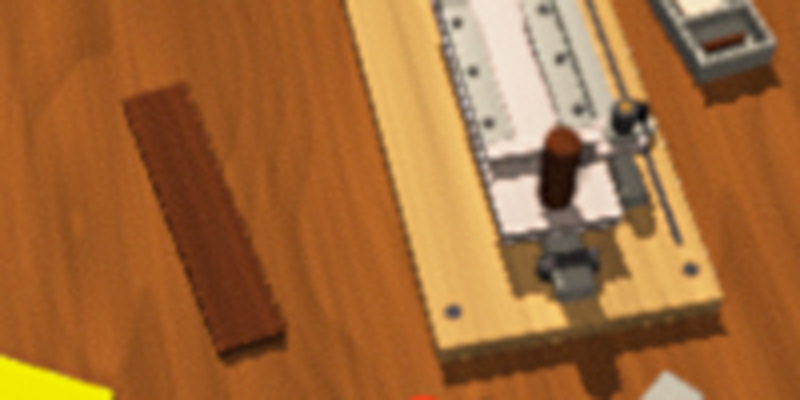

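View pics/c2.png

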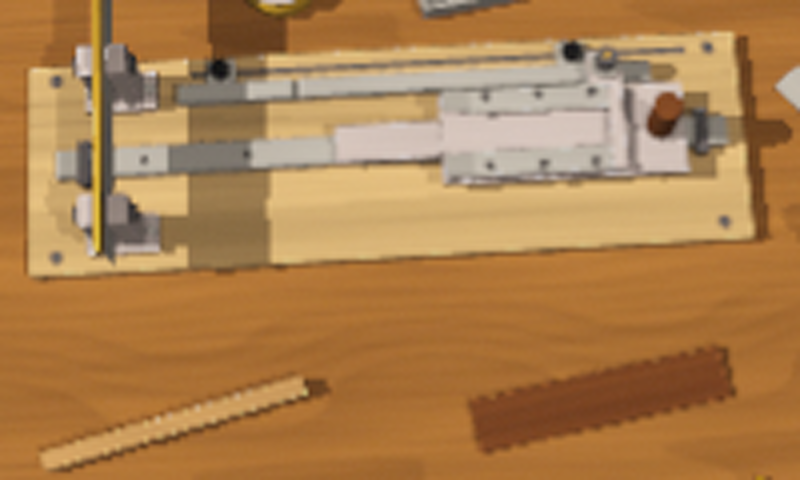

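The crops confirm the plain dark board next to the station as the blank: side (200–270, 242–308), top (282–349, 237–262). The handle is at the right-hand (−y) end and the saw guide at the left. I'll fit poses from the corners.

```bash
cat > c.py <<'E'
from h import *
from scipy.optimize import least_squares
S=viewer.grab_frame("side");T=viewer.grab_frame("top")
t=lambda u,v:((u+.5)/4-.5+165,(v+.5)/4-.5+150)
s=lambda u,v:((u+.5)/4-.5+200,(v+.5)/4-.5+220)
def W(q,l):
    x,y,a=q;c,n=np.cos(a),np.sin(a);return [x+c*l[0]-n*l[1],y+n*l[0]+c*l[1],l[2]]
def fit(ob,q0,name):
    f=lambda q:np.concatenate([proj(p,W(q,l))-uv for p,uv,l in ob])
    r=least_squares(f,q0);print(name,r.x[:2].round(1),np.degrees(r.x[2]).round(2),"res",r.fun.round(1));return r.x
st=[(T,t(30,68),(95,445,18)),(T,t(30,275),(-95,445,18)),(T,t(755,238),(-95,-185,18)),(T,t(733,33),(95,-185,18)),(S,s(438,350),(-95,-185,18)),(S,s(720,298),(95,-185,18))]
q=fit(st,[625,-100,0],"station");fit(st[:4],q,"stationT")
bl=[(T,t(470,403),(-23,110,8)),(T,t(487,452),(-23,110,8)),(T,t(735,393),(-23,-110,8)),(T,t(722,347),(23,-110,8)),
(S,s(124,100),(-23,110,8)),(S,s(187,84),(23,110,8)),(S,s(285,330),(23,-110,8)),(S,s(220,350),(-23,-110,8))]
bl[0]=(T,t(470,403),(23,110,8))
b=fit(bl,[400,-175,.1],"blank");fit(bl[:4],b,"blankT");fit(bl[4:],b,"blankS")
# sled features, seat frame, yaw from station
sl=[(T,t(335,128),(16,125,48)),(T,t(335,162),(-16,125,48)),(T,t(668,101),(0,-153,110)),(S,s(562,133),(0,-153,110))]
z=fit(sl,[625,-90,q[2]],"seat");fit(sl[:2]+sl[2:3],z,"seatT")
print("handle top tri",tri(S,s(562,133),T,t(668,101)))
for m in((320.4,218.6),(274.5,183.3)),:print("mouth tri",tri(S,m[0],T,m[1]))
z[2]=q[2]
for n,l in(("mouth",(0,33,48)),("handle",(0,-153,88)),("tongue",(0,125,48))):print(n,np.round(W(z,l),1))
for p,n in((T,"T"),(S,"S")):
    im=np.ascontiguousarray(p["pixels"][:,:,::-1]);
    x0,y0=(165,150) if n=="T" else (200,130)
    im=cv2.resize(im[y0:y0+(120 if n=="T" else 190),x0:x0+200],None,fx=4 if n=="T" else 3,fy=4 if n=="T" else 3,interpolation=cv2.INTER_CUBIC);k=4 if n=="T" else 3
    def poly(q,L,c):
        P=np.array([(proj(p,W(q,l))-(x0,y0)+.5)*k-.5 for l in L]);cv2.polylines(im,[P.round().astype(int)],True,c,1)
    poly(q,[(95,445,18),(-95,445,18),(-95,-185,18),(95,-185,18)],(255,0,0))
    poly(b,[(23,110,8),(-23,110,8),(-23,-110,8),(23,-110,8)],(0,255,0))
    poly(z,[(16,125,48),(-16,125,48),(-16,33,48),(-29,33,48),(-24,9,48),(-24,-110,48),(24,-110,48),(24,9,48),(29,33,48),(16,33,48)],(0,0,255))
    poly(z,[(13*np.cos(a),-153+13*np.sin(a),110) for a in np.arange(0,6.3,.4)],(0,255,255))
    cv2.imwrite("pics/o%s.png"%n,im)
im1=cv2.imread("pics/oT.png");im2=cv2.imread("pics/oS.png")
cv2.imwrite("pics/ov.png",np.hstack([cv2.resize(im2,(400,380)),cv2.resize(im2,(400,380))])) if 0 else None
E
python3 c.py
```

```text
station [ 625.5 -137.2] -0.56 res [ 0.1 -0.1 -0.3  0.3  0.3  0.2  0.5 -0.2 -0.4 -0.5  0.5 -0.2]
stationT [ 625.8 -136.7] -0.55 res [-0.  -0.2 -0.4  0.2  0.1  0.1  0.4 -0.3]
blank [ 400.5 -178.8] 8.78 res [ 0.5 -0.9 -0.7  0.1  0.   0.8 -0.1 -0.6 -0.4 -0.2 -0.7 -0.6  0.7  0.3
 -0.1  0.6]
blankT [ 399.9 -179. ] 9.38 res [ 0.6 -0.4 -0.5  0.5  0.1  0.7 -0.2 -0.8]
blankS [ 400.9 -178.6] 8.36 res [-0.  -0.4 -0.3 -0.8  0.5  0.4 -0.3  0.6]
seat [626.9 -87.1] 0.05 res [-0.4 -0.2  0.   0.2 -0.1  0.6  0.5  0.4]
seatT [627.8 -87.8] 0.43 res [-0.3 -0.2  0.2  0.2  0.   0. ]
handle top tri (array([ 626.79837234, -240.24280756,  112.7607658 ]), np.float64(1.2885114831708633))
mouth tri (array([630.54853851, -52.99102848,  35.11612277]), np.float64(3.449386865469358))
mouth [627.3 -54.1  48. ]
handle [ 625.5 -240.1   88. ]
tongue [628.2  37.9  48. ]
```

View pics/oT.png

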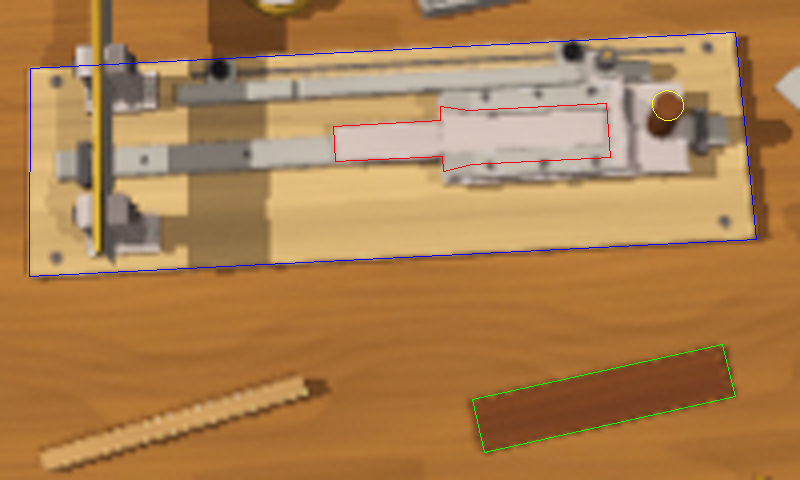

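The overlay matches the base, tongue, handle and blank within about 1 px. Blank centre is (400.5,-179) with yaw 8.9°, and the seat is about (626.5,-87) with yaw −0.56°. Now I'll move over the grip point, (391.6,-122.5).

>>> apply_moves(delta_pos=[[0.5,-0.93,0],[0.5,-0.93,0],[0.5,-0.93,0]], rot=[[0,0,-0.125],[0,0,-0.125],[0,0,-0.125]], hand=[1,1,1])

```text
time_s: 2.05
ee_pos: [225.4, 439.4, 213.7]
ee_rot: [-180.0, 0.0, 152.5]
force: [0.4, -0.3, 0.7]
gripper_width: 91.1
gripper_force: 0.0
```

>>> apply_moves(delta_pos=[[0.5,-0.93,0],[0.5,-0.93,0],[0.5,-0.93,0]], rot=[[0,0,-0.125],[0,0,-0.125],[0,0,-0.125]], hand=[1,1,1])

```text
time_s: 2.3
ee_pos: [284.8, 328.6, 214.2]
ee_rot: [180.0, 0.0, 141.7]
force: [0.6, -0.1, 0.6]
gripper_width: 91.4
gripper_force: 0.0
```

>>> apply_moves(delta_pos=[[0.3,-0.93,0],[0.3,-0.93,0],[0.3,-0.93,0]], rot=[[0,0,-0.125],[0,0,-0.125],[0,0,-0.125]], hand=[1,1,1])

```text
time_s: 2.55
ee_pos: [320.5, 216.3, 214.2]
ee_rot: [180.0, 0.0, 130.9]
force: [-0.2, -0.4, 0.6]
gripper_width: 91.2
gripper_force: 0.0
```

>>> apply_moves(delta_pos=[[0.2,-0.93,0],[0.2,-0.93,0],[0.2,-0.93,0]], rot=[[0,0,-0.125],[0,0,-0.125],[0,0,-0.125]], hand=[1,1,1])

```text
time_s: 2.8
ee_pos: [344.3, 104.6, 214.2]
ee_rot: [180.0, 0.1, 120.1]
force: [0.3, 0.5, -0.4]
gripper_width: 91.4
gripper_force: 0.0
```

>>> apply_moves(delta_pos=[[0.2,-0.93,0],[0.2,-0.93,0],[0.2,-0.93,0]], rot=[[0,0,-0.125],[0,0,-0.125],[0,0,-0.125]], hand=[1,1,1])

```text
time_s: 3.05
ee_pos: [368.6, -7.1, 214.4]
ee_rot: [179.9, 0.1, 109.3]
force: [-0.3, 1.4, 0.4]
gripper_width: 91.2
gripper_force: 0.0
```

>>> apply_moves(delta_pos=[[0.18,-0.96,-0.8],[0.18,-0.96,-0.8],[0.18,-0.96,-0.8],[0.18,-0.96,-0.8],[0.18,-0.96,-0.8]], rot=[[0,0,-0.125],[0,0,-0.125],[0,0,-0.125],[0,0,-0.125],[0,0,-0.125]], hand=[1,1,1,1,1])

```text
time_s: 3.47
ee_pos: [388.7, -122.1, 115.2]
ee_rot: [-179.7, -0.1, 98.5]
force: [0.3, 0.8, 0.2]
gripper_width: 91.2
gripper_force: 0.0
```

>>> apply_moves(delta_pos=[[0,0,-0.3],[0,0,-0.6],[0,0,-0.85],[0,0,-0.93],[0,0,-0.93],[0,0,-0.93]], rot=[[0,0,0],[0,0,0],[0,0,0],[0,0,0],[0,0,0],[0,0,0]], hand=[1,1,1,1,1,1])

```text
time_s: 3.97
ee_pos: [390.4, -119.2, 6.8]
ee_rot: [180.0, -0.0, 98.8]
force: [-0.5, 0.1, -1.3]
gripper_width: 91.4
gripper_force: 0.0
```

```bash
python3 -c "
from h import *
T=viewer.grab_frame('top');S=viewer.grab_frame('side');s=env.state();print(s['ee_pos'],s['ee_rot'],s['force'])
a=cv2.resize(np.ascontiguousarray(T['pixels'][190:290,235:375,::-1]),(800,571),interpolation=cv2.INTER_CUBIC)
b=cv2.resize(np.ascontiguousarray(S['pixels'][200:320,180:320,::-1]),(667,571),interpolation=cv2.INTER_CUBIC)
cv2.imwrite('pics/g1.png',cv2.resize(np.hstack([a,b]),(800,311)))"
```

```text
[ 391.28706677 -119.71361504    7.69558598] [1.79836784e+02 7.57280872e-02 9.87889122e+01] [1.35557593 0.23036041 0.37873544]
```

View pics/g1.png

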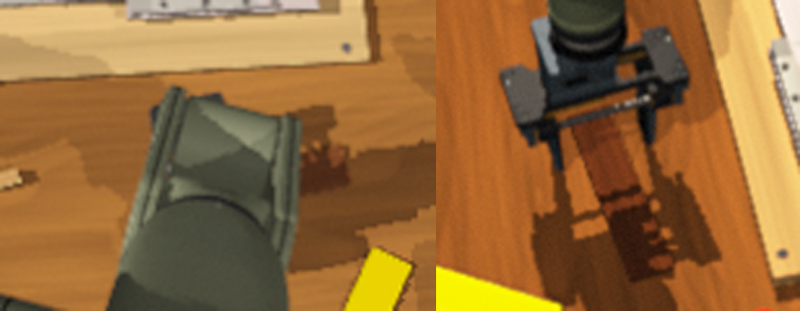

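The side view shows the fingers straddling the blank, clear on both sides. I'll lower a little more and close.

>>> apply_moves(delta_pos=[[0,-0.02,-0.035],[0,-0.02,-0.035],[0,-0.02,-0.035],[0,-0.02,-0.035],[0,-0.02,-0.035],[0,-0.02,-0.035],[0,-0.02,-0.035],[0,-0.02,-0.035],[0,-0.02,-0.035]], rot=[[0,0,0],[0,0,0],[0,0,0],[0,0,0],[0,0,0],[0,0,0],[0,0,0],[0,0,0],[0,0,0]], hand=[1,1,0.4,0.4,0.4,0.4,0.4,0.4,0.4], newtons=35)

```text
time_s: 4.82
ee_pos: [390.0, -122.0, 2.2]
ee_rot: [180.0, 0.0, 98.8]
force: [0.7, -0.6, -0.4]
gripper_width: 47.8
gripper_force: 0.1
```

>>> apply_moves(delta_pos=[[0,0,0],[0,0,0],[0,0,0],[0,0,0]], rot=[[0,0,0],[0,0,0],[0,0,0],[0,0,0]], hand=[0.3,0.3,0.3,0.3])

```text
time_s: 5.15
ee_pos: [390.0, -122.1, 2.2]
ee_rot: [180.0, 0.0, 98.8]
force: [1.0, 0.3, 1.3]
gripper_width: 45.6
gripper_force: 35.0
```

```bash
python3 -c "
from h import *
s=env.state();print(s)"
```

```text
{'time_s': 5.15, 'qpos': array([-1.89922039e+01,  1.94661750e+01,  1.26704723e+02,  5.36453382e-03,
        3.38188075e+01, -2.77651333e+01]), 'qvel': array([-0.0612688 ,  0.04376528,  0.04800167, -0.10731186, -0.0104588 ,
       -0.05185325]), 'effort': array([-1.97168958e-02, -3.16651011e+01, -1.24423867e+01,  9.75055533e-03,
        1.25628551e-01, -8.44313035e-03]), 'ee_pos': array([ 390.00632806, -122.05002481,    2.1778285 ]), 'ee_rot': array([1.79989500e+02, 2.15280614e-03, 9.87684727e+01]), 'force': array([0.97753502, 0.25939254, 1.34953899]), 'torque': array([-0.06983118, -0.02391318,  0.03568113]), 'gripper_force': 34.95567798614502, 'gripper_width': 45.60721653572396}
```

>>> apply_moves(delta_pos=[[0,0,0.15],[0,0,0.4],[0,0,0.7],[0,0,1],[0,0,1]], rot=[[0,0,0],[0,0,0],[0,0,0],[0,0,0],[0,0,0]], hand=[0.3,0.3,0.3,0.3,0.3])

```text
time_s: 5.57
ee_pos: [394.0, -123.4, 127.8]
ee_rot: [179.3, 0.3, 98.8]
force: [0.3, -0.2, -0.2]
gripper_width: 45.7
gripper_force: 35.0
```

>>> apply_moves(delta_pos=[[0.12,0.13,0],[0.3,0.31,0],[0.48,0.5,0],[0.66,0.69,0]], rot=[[0,0,-0.009],[0,0,-0.018],[0,0,-0.027],[0,0,-0.036]], hand=[0.3,0.3,0.3,0.3])

```text
time_s: 5.9
ee_pos: [469.3, -38.3, 121.5]
ee_rot: [-179.9, -0.0, 95.6]
force: [1.2, -0.9, -0.4]
gripper_width: 45.9
gripper_force: 35.0
```

>>> apply_moves(delta_pos=[[0.18,0.19,0],[0.36,0.38,0],[0.54,0.56,0],[0.66,0.69,0]], rot=[[0,0,-0.009],[0,0,-0.018],[0,0,-0.027],[0,0,-0.036]], hand=[0.3,0.3,0.3,0.3])

```text
time_s: 6.23
ee_pos: [549.7, 45.5, 121.0]
ee_rot: [-180.0, -0.0, 92.6]
force: [0.4, -0.3, -0.6]
gripper_width: 45.3
gripper_force: 35.0
```

>>> apply_moves(delta_pos=[[0.18,0.19,0],[0.36,0.38,0],[0.54,0.56,0],[0.666,0.68,0],[0.666,0.68,0],[0.666,0.68,0]], rot=[[0,0,-0.009],[0,0,-0.018],[0,0,-0.027],[0,0,-0.0366],[0,0,-0.0366],[0,0,-0.0366]], hand=[0.3,0.3,0.3,0.3,0.3,0.3])

```text
time_s: 6.73
ee_pos: [627.9, 125.8, 120.4]
ee_rot: [-179.9, 0.0, 89.5]
force: [0.6, -0.3, -0.9]
gripper_width: 45.7
gripper_force: 35.0
```

```bash
python3 -c "
from h import *
T=viewer.grab_frame('top');S=viewer.grab_frame('side');s=env.state();print(s['ee_pos'],s['ee_rot'],s['force'],s['gripper_width'])
a=cv2.resize(np.ascontiguousarray(T['pixels'][140:240,175:355,::-1]),(720,400),interpolation=cv2.INTER_CUBIC)
b=cv2.resize(np.ascontiguousarray(S['pixels'][90:290,250:400,::-1]),(300,400),interpolation=cv2.INTER_CUBIC)
b=cv2.resize(np.ascontiguousarray(S['pixels'][90:290,250:400,::-1]),(450,600),interpolation=cv2.INTER_CUBIC)
cv2.imwrite('pics/e1.png',b)"
```

```text
[627.03764301 124.55621906 121.06813485] [-1.79851218e+02  4.62926417e-02  8.94358327e+01] [ 0.78038639 -0.00745539 -1.17170713] 45.54948053593333
```

View pics/e1.png

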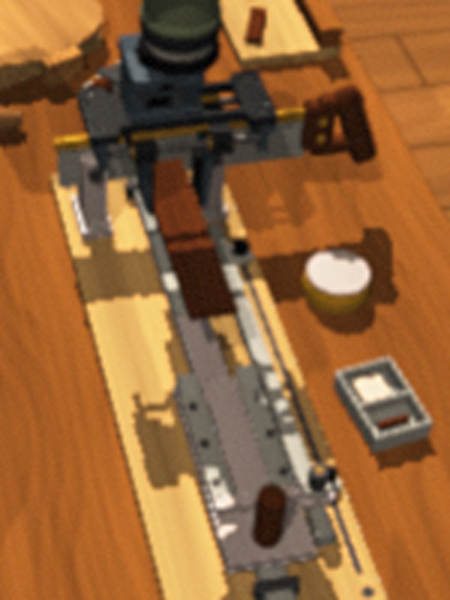

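The side crop shows the blank held level, its front end at about (320,193) in full-picture pixels, in line with the tongue and not near the saw or posts. I'll compare the blank's lateral position with prediction.

```bash
cat > d.py <<'E'
from h import *
T=viewer.grab_frame('top');S=viewer.grab_frame('side')
e=lambda X,p=S:((proj(p,X)-(250,90)+.5)*3-.5).round(0)
yf=124.5-57-110
for dx in(-23,23):
  for z in(119,127):print(dx,z,"front",e((627.0-1.6+dx,yf,z)))
sx=lambda y:626.2+.0098*(y+87)
for n,l in(("mouthL",(-29,33,48)),("mouthR",(29,33,48)),("tongL",(-16,125,48)),("handle",(0,-153,110))):
  print(n,e((sx(-87+l[1])+l[0],-87+l[1],l[2])))
for p,nm in((S,'S'),(T,'T')):
  for d in spotter.trace(p,"blank_center")[:5]:print(nm,round(d["score"],2),np.round(d["box"],1))
E
python3 d.py
```

```text
-23 119 front [188. 321.]
-23 127 front [189. 315.]
23 119 front [236. 314.]
23 127 front [237. 308.]
mouthL [183. 383.]
mouthR [242. 373.]
tongL [174. 312.]
handle [270. 491.]
S 0.89 [171.2 170.7  64.8  28.8]
S 0.86 [185.9 314.1  85.7  37.1]
S 0.83 [241.1 391.9  51.8  55.9]
T 0.93 [345.4 300.6  34.8  66.8]
T 0.83 [254.6 180.9  37.4  15.7]
T 0.67 [420.1 270.6  59.   44.3]
T 0.56 [134.2 263.3  21.4  82. ]
T 0.2 [293.6 178.9  86.   32.6]
```

>>> apply_moves(delta_pos=[[0,0,-0.15],[0,0,-0.35],[0,0,-0.5],[0,0,-0.56],[0,0,-0.57],[0,0,-0.57],[0,0,-0.57]], rot=[[0,0,0],[0,0,0],[0,0,0],[0,0,0],[0,0,0],[0,0,0],[0,0,0]], hand=[0.3,0.3,0.3,0.3,0.3,0.3,0.3])

```text
time_s: 7.62
ee_pos: [629.2, 125.2, 55.1]
ee_rot: [179.9, -0.0, 89.4]
force: [-0.1, 0.2, -1.1]
gripper_width: 45.6
gripper_force: 35.0
```

>>> apply_moves(delta_pos=[[0,0,-0.005],[0,0,-0.01],[0,0,-0.015],[0,0,-0.015]], rot=[[0,0,0],[0,0,0],[0,0,0],[0,0,0]], hand=[0.3,0.3,0.3,0.3])

```text
time_s: 7.95
ee_pos: [628.4, 125.2, 52.3]
ee_rot: [180.0, -0.0, 89.4]
force: [-0.7, 0.7, -0.7]
gripper_width: 45.4
gripper_force: 35.0
```

>>> apply_moves(delta_pos=[[0,0,-0.005],[0,0,-0.01],[0,0,-0.01],[0,0,-0.01]], rot=[[0,0,0],[0,0,0],[0,0,0],[0,0,0]], hand=[0.3,0.3,0.3,0.3])

```text
time_s: 8.28
ee_pos: [628.2, 125.2, 50.7]
ee_rot: [-180.0, 0.0, 89.4]
force: [0.4, -0.3, -1.8]
gripper_width: 45.7
gripper_force: 35.0
```

>>> apply_moves(delta_pos=[[0,0,-0.005],[0,0,-0.01],[0,0,-0.01],[0,0,-0.01]], rot=[[0,0,0],[0,0,0],[0,0,0],[0,0,0]], hand=[0.3,0.3,0.3,0.3])

```text
time_s: 8.62
ee_pos: [628.4, 125.2, 49.8]
ee_rot: [180.0, -0.0, 89.4]
force: [-0.7, 0.8, 1.1]
gripper_width: 45.4
gripper_force: 35.0
```

>>> apply_moves(delta_pos=[[0,-0.04,0],[0,-0.08,0],[-0.001,-0.12,0],[-0.002,-0.16,0],[-0.002,-0.2,0],[-0.002,-0.24,0],[-0.003,-0.28,0],[-0.003,-0.32,0],[-0.003,-0.32,0]], rot=[[0,0,0],[0,0,0],[0,0,0],[0,0,0],[0,0,0],[0,0,0],[0,0,0],[0,0,0],[0,0,0]], hand=[0.3,0.3,0.3,0.3,0.3,0.3,0.3,0.3,0.3])

```text
time_s: 9.37
ee_pos: [628.1, 85.5, 49.8]
ee_rot: [180.0, 0.1, 89.4]
force: [0.6, -1.2, 3.3]
gripper_width: 45.6
gripper_force: 35.0
```

```bash
python3 -c "
from h import *
T=viewer.grab_frame('top');S=viewer.grab_frame('side');s=env.state();print(s['ee_pos'],s['force'],s['torque'])
b=cv2.resize(np.ascontiguousarray(S['pixels'][140:290,270:380,::-1]),(440,600),interpolation=cv2.INTER_CUBIC)
cv2.imwrite('pics/e2.png',b)"
```

```text
[628.0737947   85.58937359  49.75154623] [-0.10012798 -2.75252188  3.83949913] [-0.660053    0.02302549  0.02101011]
```

View pics/e2.png

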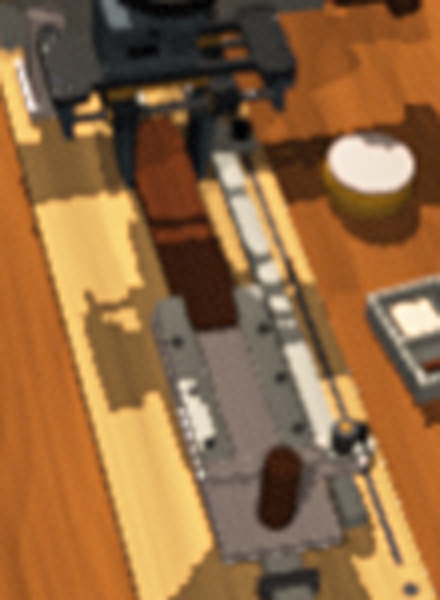

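The blank's front end, at about (324,221), has entered the mouth between the fences. Continuing gently.

>>> apply_moves(delta_pos=[[0,-0.04,0.002],[0,-0.08,0.002],[-0.001,-0.12,0.002],[-0.002,-0.16,0.002],[-0.002,-0.16,0.002]], rot=[[0,0,0],[0,0,0],[0,0,0],[0,0,0],[0,0,0]], hand=[0.3,0.3,0.3,0.3,0.3])

```text
time_s: 9.88
ee_pos: [627.8, 66.6, 50.0]
ee_rot: [180.0, 0.0, 89.4]
force: [0.3, 0.9, 4.4]
gripper_width: 45.6
gripper_force: 35.0
```

>>> apply_moves(delta_pos=[[0,-0.04,0],[0,-0.08,0],[-0.001,-0.12,0],[-0.002,-0.16,0],[-0.002,-0.16,0]], rot=[[0,0,0],[0,0,0],[0,0,0],[0,0,0],[0,0,0]], hand=[0.3,0.3,0.3,0.3,0.3])

```text
time_s: 10.3
ee_pos: [627.6, 47.6, 50.1]
ee_rot: [180.0, 0.0, 89.4]
force: [-0.5, 1.2, 5.5]
gripper_width: 45.5
gripper_force: 35.0
```

>>> apply_moves(delta_pos=[[0,-0.04,0.002],[-0.001,-0.08,0.003],[-0.001,-0.12,0.003],[-0.002,-0.16,0.003],[-0.002,-0.2,0.003],[-0.002,-0.24,0.003],[-0.003,-0.28,0.003],[-0.003,-0.32,0.003],[-0.003,-0.32,0.003]], rot=[[0,0,0],[0,0,0],[0,0,0],[0,0,0],[0,0,0],[0,0,0],[0,0,0],[0,0,0],[0,0,0]], hand=[0.3,0.3,0.3,0.3,0.3,0.3,0.3,0.3,0.3])

```text
time_s: 11.05
ee_pos: [627.0, 8.6, 50.2]
ee_rot: [180.0, 0.1, 89.4]
force: [-0.2, -1.0, 4.4]
gripper_width: 45.5
gripper_force: 35.0
```

>>> apply_moves(delta_pos=[[0,-0.03,0.0],[-0.001,-0.06,0],[-0.001,-0.09,0],[-0.001,-0.12,0],[-0.001,-0.15,0],[-0.002,-0.18,0],[-0.002,-0.18,0]], rot=[[0,0,0],[0,0,0],[0,0,0],[0,0,0],[0,0,0],[0,0,0],[0,0,0]], hand=[0.3,0.3,0.3,0.3,0.3,0.3,0.3])

```text
time_s: 11.63
ee_pos: [626.8, -12.6, 50.2]
ee_rot: [180.0, 0.0, 89.4]
force: [-0.3, 0.2, 6.1]
gripper_width: 45.8
gripper_force: 35.0
```

>>> apply_moves(delta_pos=[[0,-0.02,0.0],[0,-0.04,0],[0,-0.06,0],[-0.001,-0.08,0],[-0.001,-0.1,0],[-0.001,-0.12,0],[-0.001,-0.14,0],[-0.001,-0.14,0]], rot=[[0,0,0],[0,0,0],[0,0,0],[0,0,0],[0,0,0],[0,0,0],[0,0,0],[0,0,0]], hand=[0.3,0.3,0.3,0.3,0.3,0.3,0.3,0.3])

```text
time_s: 12.3
ee_pos: [626.7, -29.1, 50.2]
ee_rot: [180.0, 0.0, 89.4]
force: [0.0, 1.7, 4.6]
gripper_width: 45.6
gripper_force: 35.0
```

>>> apply_moves(delta_pos=[[0,-0.015,0.0],[0,-0.03,0],[0,-0.045,0],[0,-0.06,0],[-0.001,-0.075,0],[-0.001,-0.09,0],[-0.001,-0.09,0]], rot=[[0,0,0],[0,0,0],[0,0,0],[0,0,0],[0,0,0],[0,0,0],[0,0,0]], hand=[0.3,0.3,0.3,0.3,0.3,0.3,0.3])

```text
time_s: 12.88
ee_pos: [626.7, -39.0, 50.2]
ee_rot: [180.0, -0.0, 89.4]
force: [-0.0, 3.3, 4.6]
gripper_width: 45.4
gripper_force: 35.0
```

>>> apply_moves(delta_pos=[[0,-0.015,0.0],[0,-0.03,0],[0,-0.045,0],[0,-0.06,0],[0,-0.075,0],[0,-0.075,0]], rot=[[0,0,0],[0,0,0],[0,0,0],[0,0,0],[0,0,0],[0,0,0]], hand=[0.3,0.3,0.3,0.3,0.3,0.3])

```text
time_s: 13.38
ee_pos: [626.6, -47.9, 50.2]
ee_rot: [180.0, -0.0, 89.4]
force: [0.7, 4.3, 4.5]
gripper_width: 45.3
gripper_force: 35.0
```

```bash
python3 -c "
from h import *
s=env.state();print(s['ee_pos'],s['force'],s['torque'])
for c in ('side','top'):
  p=viewer.grab_frame(c)
  for n in ('handle','handle_grip'): print(c,n,[(np.round(d['position'],1).tolist(),round(d['score'],2)) for d in spotter.landmark_of(p,n)[:2]])"
```

```text
[626.61866345 -47.91268319  50.17870854] [0.69557278 4.27149511 4.50192484] [ 0.65100766 -0.00676516  0.04554366]
side handle [([337.7, 273.6], 0.72)]
side handle_grip [([341.8, 265.3], 0.46), ([291.9, 120.6], 0.28)]
top handle [([337.1, 184.3], 0.57)]
top handle_grip [([335.3, 178.6], 0.5)]
```

>>> apply_moves(delta_pos=[[0,-0.015,0.0],[0,-0.03,0],[0,-0.045,0],[0,-0.06,0],[0,-0.06,0]], rot=[[0,0,0],[0,0,0],[0,0,0],[0,0,0],[0,0,0]], hand=[0.3,0.3,0.3,0.3,0.3])

```text
time_s: 14.1
ee_pos: [626.5, -55.5, 50.2]
ee_rot: [180.0, -0.0, 89.4]
force: [0.1, 3.0, 5.3]
gripper_width: 45.5
gripper_force: 35.0
```

>>> apply_moves(delta_pos=[[0,-0.01,0.0],[0,-0.02,0],[0,-0.03,0],[0,-0.03,0]], rot=[[0,0,0],[0,0,0],[0,0,0],[0,0,0]], hand=[0.3,0.3,0.3,0.3])

```text
time_s: 14.43
ee_pos: [626.6, -56.1, 50.2]
ee_rot: [-180.0, -0.3, 89.4]
force: [0.4, 12.7, 5.9]
gripper_width: 45.6
gripper_force: 35.0
```

>>> apply_moves(delta_pos=[[0,0,0],[0,0,0],[0,0,0]], rot=[[0,0,0],[0,0,0],[0,0,0]], hand=[0.3,0.3,0.3])

```text
time_s: 14.68
ee_pos: [626.6, -56.1, 50.2]
ee_rot: [-180.0, -0.3, 89.4]
force: [0.1, 12.2, 5.5]
gripper_width: 45.8
gripper_force: 35.0
```

```bash
python3 -c "
from h import *
s=env.state();print(s['ee_pos'],s['force'],s['torque'])
S=viewer.grab_frame('side')
b=cv2.resize(np.ascontiguousarray(S['pixels'][180:300,270:380,::-1]),(550,600),interpolation=cv2.INTER_CUBIC)
cv2.imwrite('pics/e3.png',b)"
```

```text
[626.58661174 -56.11201124  50.19387037] [ 0.06846776 12.19149658  5.53321395] [ 2.09657756 -0.02954087  0.11514843]
```

View pics/e3.png

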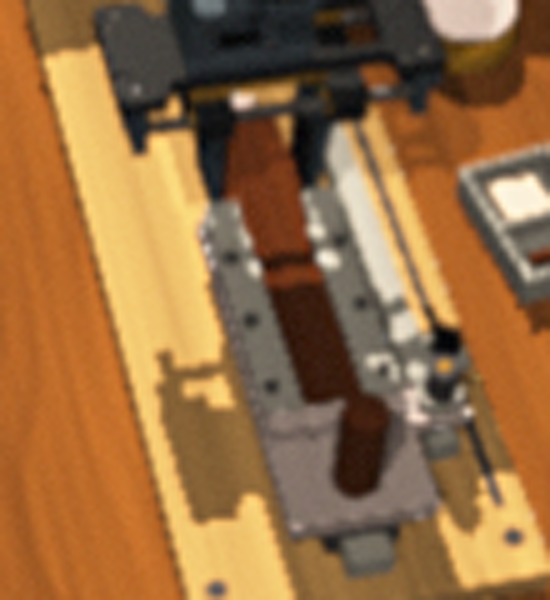

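The blank lies under both lips: they cover its edges, and the dark strip shows between them at side (328–337, 235–260). Its end is near the cross-stop at about (337,260). I'll check the gap numerically.

```bash
python3 -c "
from h import *
S=viewer.grab_frame('side');T=viewer.grab_frame('top')
e=lambda X:((proj(S,X)-(270,180)+.5)*5-.5).round(0)
for y in(-262,-264,-266,-268,-270):print(y,'handletop',e((624.8,y,110)),'foot',e((624.8,y,48)),'T',proj(T,(624.8,y,110)).round(1))
for y in(-215,-219,-223,-227):print(y,'blank end top',e((625,y,56)))
for p in (S,T):
  print([(np.round(d['position'],1).tolist(),round(d['score'],2)) for n in('handle','handle_grip','mouth') for d in spotter.landmark_of(p,n)[:1]])
  print([(proj(p,(624.8,-266,z)).round(1)) for z in(48,88)],proj(p,(626,-80,48)).round(1))
  # handle top: dark reddish blob
b=T['pixels'][165:200,315:355]
cv2.imwrite('pics/e4.png',cv2.resize(np.ascontiguousarray(T['pixels'][150:215,260:360,::-1]),(800,520),interpolation=cv2.INTER_CUBIC))
"
```

```text
-262 handletop [363. 404.] foot [352. 475.] T [338.2 175.7]
-264 handletop [364. 407.] foot [353. 478.] T [338.8 175.7]
-266 handletop [365. 410.] foot [354. 481.] T [339.4 175.7]
-268 handletop [366. 413.] foot [355. 484.] T [340.  175.6]
-270 handletop [367. 416.] foot [356. 488.] T [340.6 175.6]
-215 blank end top [329. 394.]
-219 blank end top [331. 400.]
-223 blank end top [333. 406.]
-227 blank end top [335. 412.]
[([335.7, 274.2], 0.73), ([343.3, 267.7], 0.64), ([322.8, 224.3], 0.66)]
[array([340.4, 275.9]), array([341.8, 266.8])] [322.6 222.4]
[([337.2, 185.1], 0.55), ([338.0, 176.1], 0.64), ([291.4, 183.3], 0.62)]
[array([336.5, 181.2]), array([338.3, 177.7])] [282.5 184. ]
```

View pics/e4.png

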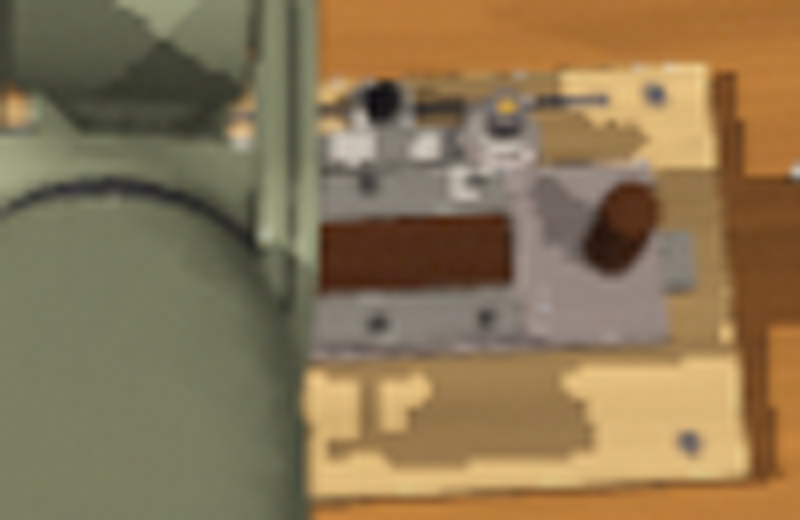

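The top view shows the blank's end (324,181) butted directly against the cross-stop. Handle top is at (339,176), so the handle axis is at about y = −265 and the sled is at its stop. Ease, release and lift.

>>> apply_moves(delta_pos=[[0,0.01,0],[0,0.022,0],[0,0.022,0.005],[0,0.022,0.005],[0,0.022,0.005],[0,0.022,0.005],[0,0.022,0.005]], rot=[[0,0,0],[0,0,0],[0,0,0],[0,0,0],[0,0,0],[0,0,0],[0,0,0]], hand=[0.3,0.3,0.62,0.62,0.62,0.62,0.62])

```text
time_s: 15.72
ee_pos: [626.2, -57.0, 50.3]
ee_rot: [-179.9, 0.0, 89.4]
force: [-0.4, 0.5, 0.7]
gripper_width: 56.8
gripper_force: 0.0
```

>>> apply_moves(delta_pos=[[0,0.0,0.05],[0,0,0.15],[0,0,0.35],[0,0,0.65],[0,0,0.95],[0,0,0.95]], rot=[[0,0,0],[0,0,0],[0,0,0],[0,0,0],[0,0,0],[0,0,0]], hand=[0.62,0.62,0.62,0.62,1,1])

```text
time_s: 16.22
ee_pos: [630.9, -57.0, 173.3]
ee_rot: [179.1, 0.1, 89.4]
force: [1.0, -0.5, 1.2]
gripper_width: 67.2
gripper_force: 0.0
```

```bash
cat > f.py <<'E'
from h import *
s=env.state();print(s['ee_pos'],s['ee_rot'],s['force'])
S=viewer.grab_frame('side');T=viewer.grab_frame('top')
r=[[np.array(spotter.landmark_of(p,n)[0]['position']) for p in(S,T)] for n in('handle','handle_grip')]
for q in r:print(q,tri(S,q[0],T,q[1]))
print(atz(S,r[1][0],88),atz(T,r[1][1],88))
a=cv2.resize(np.ascontiguousarray(T['pixels'][150:215,250:350,::-1]),(600,390),interpolation=cv2.INTER_CUBIC)
b=cv2.resize(np.ascontiguousarray(S['pixels'][190:300,285:375,::-1]),(319,390),interpolation=cv2.INTER_CUBIC)
cv2.imwrite('pics/h1.png',cv2.resize(np.hstack([a,b]),(800,340)))
E
python3 f.py
```

```text
[630.88787306 -57.02269438 173.2620702 ] [1.79138981e+02 9.44141570e-02 8.94302269e+01] [ 0.96193887 -0.48313044  1.22434275]
[array([337.9, 276.8]), array([337.7, 184.9])] (array([ 614.21392185, -268.79884534,   49.0902023 ]), np.float64(3.1067310810406803))
[array([341.8, 268. ]), array([341.1, 177.4])] (array([ 622.48320616, -274.09292838,   94.81291904]), np.float64(0.6209634014097105))
[ 623.78953714 -269.64801704   88.        ] [ 625.21168713 -275.45970637   88.        ]
```

View pics/h1.png

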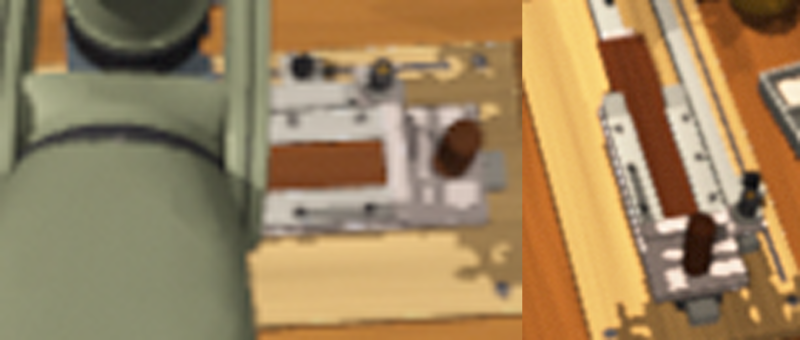

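Both pictures show the blank still home under the lips, and its free end clear. The handle is at about (624.5,-267). Moving over and around it.

>>> apply_moves(delta_pos=[[0,-0.2,0],[0,-0.5,0],[0,-0.8,0],[-0.007,-0.875,0]], rot=[[0,0,0],[0,0,0],[0,0,0],[0,0,0]], hand=[1,1,1,1])

```text
time_s: 16.85
ee_pos: [625.1, -165.9, 163.1]
ee_rot: [-179.9, 0.1, 89.3]
force: [1.3, 0.9, -0.1]
gripper_width: 91.4
gripper_force: 0.0
```

>>> apply_moves(delta_pos=[[0,-0.2,0],[0,-0.5,0],[0,-0.75,0],[-0.007,-0.875,0],[-0.007,-0.875,0],[-0.007,-0.875,0],[-0.007,-0.875,0]], rot=[[0,0,0],[0,0,0],[0,0,0],[0,0,0],[0,0,0],[0,0,0],[0,0,0]], hand=[1,1,1,1,1,1,1])

```text
time_s: 17.43
ee_pos: [624.7, -264.9, 164.2]
ee_rot: [-179.9, -0.1, 89.5]
force: [0.1, 0.0, -0.1]
gripper_width: 91.2
gripper_force: 0.0
```

>>> apply_moves(delta_pos=[[0,0,-0.15],[0,0,-0.3],[0,0,-0.45],[0,0,-0.6],[0,0,-0.72],[0,0,-0.79],[0,0,-0.79],[0,0,-0.79]], rot=[[0,0,0],[0,0,0],[0,0,0],[0,0,0],[0,0,0],[0,0,0],[0,0,0],[0,0,0]], hand=[1,1,1,1,1,1,1,1])

```text
time_s: 18.1
ee_pos: [625.2, -265.4, 70.1]
ee_rot: [-180.0, -0.0, 89.5]
force: [0.3, 0.1, 0.4]
gripper_width: 90.9
gripper_force: 0.0
```

>>> apply_moves(delta_pos=[[0,0,0],[0,0,0],[0,0,0],[0,0,0],[0,0,0],[0,0,0],[0,0,0],[0,0,0],[0,0,0],[0,0,0]], rot=[[0,0,0],[0,0,0],[0,0,0],[0,0,0],[0,0,0],[0,0,0],[0,0,0],[0,0,0],[0,0,0],[0,0,0]], hand=[0.1,0.1,0.1,0.1,0.1,0.1,0.1,0.1,0.1,0.1], newtons=40)

```text
time_s: 18.93
ee_pos: [624.9, -266.5, 69.9]
ee_rot: [180.0, -0.0, 89.4]
force: [-0.2, 0.2, 0.6]
gripper_width: 27.2
gripper_force: 0.5
```

>>> apply_moves(delta_pos=[[0,0,0],[0,0,0],[0,0,0],[0,0,0],[0,0,0],[0,0,0]], rot=[[0,0,0],[0,0,0],[0,0,0],[0,0,0],[0,0,0],[0,0,0]], hand=[0.1,0.1,0.1,0.1,0.1,0.1])

```text
time_s: 19.43
ee_pos: [625.6, -266.4, 70.0]
ee_rot: [179.9, 0.0, 89.4]
force: [4.5, 0.8, -2.5]
gripper_width: 25.5
gripper_force: 40.0
```

Handle gripped. Running the sled smoothly to just short of the notch range.

>>> apply_moves(delta_pos=[[0,0.017,0],[0,0.05,0],[0.001,0.1,0],[0.002,0.167,0],[0.002,0.233,0],[0.003,0.3,0],[0.004,0.367,0],[0.004,0.433,0],[0.005,0.5,0],[0.006,0.567,0]], rot=[[0,0,0],[0,0,0],[0,0,0],[0,0,0],[0,0,0],[0,0,0],[0,0,0],[0,0,0],[0,0,0],[0,0,0]], hand=[0.1,0.1,0.1,0.1,0.1,0.1,0.1,0.1,0.1,0.1])

```text
time_s: 20.27
ee_pos: [626.0, -201.7, 70.0]
ee_rot: [179.9, 0.4, 89.5]
force: [4.0, -10.1, -4.1]
gripper_width: 25.4
gripper_force: 40.0
```

>>> apply_moves(delta_pos=[[0.001,0.067,0],[0.001,0.133,0],[0.002,0.2,0],[0.003,0.267,0],[0.003,0.333,0],[0.004,0.4,0],[0.005,0.467,0],[0.005,0.533,0],[0.006,0.6,0],[0.007,0.667,0]], rot=[[0,0,0],[0,0,0],[0,0,0],[0,0,0],[0,0,0],[0,0,0],[0,0,0],[0,0,0],[0,0,0],[0,0,0]], hand=[0.1,0.1,0.1,0.1,0.1,0.1,0.1,0.1,0.1,0.1])

```text
time_s: 21.1
ee_pos: [626.6, -121.6, 70.0]
ee_rot: [180.0, 0.3, 89.5]
force: [2.9, -9.6, -2.9]
gripper_width: 25.7
gripper_force: 40.0
```

>>> apply_moves(delta_pos=[[0.001,0.067,0],[0.001,0.133,0],[0.002,0.2,0],[0.003,0.267,0],[0.003,0.325,0],[0.004,0.37,0],[0.004,0.405,0],[0.004,0.43,0],[0.004,0.44,0],[0.004,0.44,0]], rot=[[0,0,0],[0,0,0],[0,0,0],[0,0,0],[0,0,0],[0,0,0],[0,0,0],[0,0,0],[0,0,0],[0,0,0]], hand=[0.1,0.1,0.1,0.1,0.1,0.1,0.1,0.1,0.1,0.1])

```text
time_s: 21.93
ee_pos: [627.0, -67.1, 70.0]
ee_rot: [180.0, 0.2, 89.5]
force: [3.3, -3.1, -2.5]
gripper_width: 25.4
gripper_force: 40.0
```

>>> apply_moves(delta_pos=[[-0.004,0.02,0],[-0.008,0.045,0],[-0.008,0.07,0],[-0.008,0.09,0],[-0.008,0.1,0],[-0.008,0.1,0]], rot=[[0,0,0],[0,0,0],[0,0,0],[0,0,0],[0,0,0],[0,0,0]], hand=[0.1,0.1,0.1,0.1,0.1,0.1])

```text
time_s: 22.43
ee_pos: [627.0, -55.3, 70.0]
ee_rot: [179.9, 0.2, 89.5]
force: [5.2, -4.7, -4.1]
gripper_width: 25.4
gripper_force: 40.0
```

>>> apply_moves(delta_pos=[[0,0.015,0],[0,0.03,0],[0,0.045,0],[0,0.05,0],[0,0.05,0]], rot=[[0,0,0],[0,0,0],[0,0,0],[0,0,0],[0,0,0]], hand=[0.1,0.1,0.1,0.1,0.1])

```text
time_s: 22.85
ee_pos: [627.0, -49.7, 70.0]
ee_rot: [179.9, 0.2, 89.5]
force: [5.3, -5.1, -4.5]
gripper_width: 25.4
gripper_force: 40.0
```

>>> apply_moves(delta_pos=[[0.01,0.015,0],[0.02,0.03,0],[0.02,0.045,0],[0.02,0.05,0],[0.02,0.05,0]], rot=[[0,0,0],[0,0,0],[0,0,0],[0,0,0],[0,0,0]], hand=[0.1,0.1,0.1,0.1,0.1])

```text
time_s: 23.27
ee_pos: [627.2, -43.7, 70.0]
ee_rot: [-179.9, 0.2, 89.5]
force: [0.0, -5.9, -0.5]
gripper_width: 25.3
gripper_force: 40.0
```

```bash
python3 -c "
from h import *
S=viewer.grab_frame('side');T=viewer.grab_frame('top')
t=lambda u,v:((u+.5)/4-.5+165,(v+.5)/4-.5+150)
print('notch mark',atz(T,t(295,88),35),'housing initial',atz(T,t(605,62),75), atz(T,t(605,62),45))
b=cv2.resize(np.ascontiguousarray(S['pixels'][120:270,270:390,::-1]),(480,600),interpolation=cv2.INTER_CUBIC)
cv2.imwrite('pics/k1.png',b)"
```

```text
notch mark [684.5071355   70.28069366  35.        ] housing initial [ 677.82543349 -196.54394551   75.        ] [ 688.13770083 -200.52708681   45.        ]
```

>>> apply_moves(delta_pos=[[0,0.015,0],[0,0.03,0],[0,0.045,0],[0,0.05,0],[0,0.05,0]], rot=[[0,0,0],[0,0,0],[0,0,0],[0,0,0],[0,0,0]], hand=[0.1,0.1,0.1,0.1,0.1])

```text
time_s: 23.78
ee_pos: [627.2, -37.5, 70.0]
ee_rot: [-179.9, 0.2, 89.5]
force: [0.0, -5.2, -0.9]
gripper_width: 25.4
gripper_force: 40.0
```

>>> apply_moves(delta_pos=[[0,0.015,0],[0,0.03,0],[0,0.045,0],[0,0.05,0],[0,0.05,0]], rot=[[0,0,0],[0,0,0],[0,0,0],[0,0,0],[0,0,0]], hand=[0.1,0.1,0.1,0.1,0.1])

```text
time_s: 24.2
ee_pos: [627.3, -31.6, 70.0]
ee_rot: [-179.9, 0.2, 89.5]
force: [0.5, -5.3, -0.6]
gripper_width: 25.5
gripper_force: 40.0
```

>>> apply_moves(delta_pos=[[0,0.015,0],[0,0.03,0],[0,0.045,0],[0,0.05,0],[0,0.05,0]], rot=[[0,0,0],[0,0,0],[0,0,0],[0,0,0],[0,0,0]], hand=[0.1,0.1,0.1,0.1,0.1])

```text
time_s: 24.62
ee_pos: [627.3, -25.3, 70.0]
ee_rot: [-179.9, 0.2, 89.5]
force: [-0.2, -4.9, -1.1]
gripper_width: 24.9
gripper_force: 40.0
```

>>> apply_moves(delta_pos=[[0,0.015,0],[0,0.03,0],[0,0.045,0],[0,0.05,0],[0,0.05,0]], rot=[[0,0,0],[0,0,0],[0,0,0],[0,0,0],[0,0,0]], hand=[0.1,0.1,0.1,0.1,0.1])

```text
time_s: 25.03
ee_pos: [627.3, -19.3, 70.0]
ee_rot: [-179.9, 0.2, 89.5]
force: [-0.6, -5.9, 0.4]
gripper_width: 25.4
gripper_force: 40.0
```

>>> apply_moves(delta_pos=[[0,0.015,0],[0,0.03,0],[0,0.045,0],[0,0.05,0],[0,0.05,0]], rot=[[0,0,0],[0,0,0],[0,0,0],[0,0,0],[0,0,0]], hand=[0.1,0.1,0.1,0.1,0.1])

```text
time_s: 25.45
ee_pos: [627.4, -13.1, 70.0]
ee_rot: [-179.9, 0.2, 89.5]
force: [0.4, -5.3, -0.8]
gripper_width: 25.6
gripper_force: 40.0
```

>>> apply_moves(delta_pos=[[0,0.015,0],[0,0.03,0],[0,0.045,0],[0,0.05,0],[0,0.05,0]], rot=[[0,0,0],[0,0,0],[0,0,0],[0,0,0],[0,0,0]], hand=[0.1,0.1,0.1,0.1,0.1])

```text
time_s: 25.87
ee_pos: [627.4, -7.1, 70.0]
ee_rot: [-179.9, 0.2, 89.5]
force: [0.3, -5.2, -0.5]
gripper_width: 25.4
gripper_force: 40.0
```

>>> apply_moves(delta_pos=[[0,0.015,0],[0,0.03,0],[0,0.045,0],[0,0.05,0],[0,0.05,0]], rot=[[0,0,0],[0,0,0],[0,0,0],[0,0,0],[0,0,0]], hand=[0.1,0.1,0.1,0.1,0.1])

```text
time_s: 26.28
ee_pos: [627.5, -0.9, 70.0]
ee_rot: [-179.9, 0.1, 89.5]
force: [0.2, -4.3, -0.6]
gripper_width: 25.4
gripper_force: 40.0
```

>>> apply_moves(delta_pos=[[0,0.015,0],[0,0.03,0],[0,0.045,0],[0,0.05,0],[0,0.05,0]], rot=[[0,0,0],[0,0,0],[0,0,0],[0,0,0],[0,0,0]], hand=[0.1,0.1,0.1,0.1,0.1])

```text
time_s: 26.7
ee_pos: [627.5, 5.1, 69.9]
ee_rot: [-179.9, 0.1, 89.5]
force: [-1.0, -5.7, -0.3]
gripper_width: 25.5
gripper_force: 40.0
```

Travel is now about 0.271. From here I'll take single 5 mm steps.

>>> apply_moves(delta_pos=[[0,0.015,0],[0,0.03,0],[0,0.045,0],[0,0.045,0]], rot=[[0,0,0],[0,0,0],[0,0,0],[0,0,0]], hand=[0.1,0.1,0.1,0.1])

```text
time_s: 27.03
ee_pos: [627.5, 11.0, 69.9]
ee_rot: [-179.9, 0.1, 89.4]
force: [-0.1, -3.7, 0.6]
gripper_width: 25.0
gripper_force: 40.0
```

>>> apply_moves(delta_pos=[[0,0.015,0],[0,0.03,0],[0,0.03,0]], rot=[[0,0,0],[0,0,0],[0,0,0]], hand=[0.1,0.1,0.1])

```text
time_s: 27.28
ee_pos: [627.6, 14.8, 70.0]
ee_rot: [-179.9, 0.1, 89.4]
force: [-0.3, -3.3, -0.1]
gripper_width: 25.1
gripper_force: 40.0
```

>>> apply_moves(delta_pos=[[0,0.015,0],[0,0.03,0],[0,0.04,0],[0,0.04,0]], rot=[[0,0,0],[0,0,0],[0,0,0],[0,0,0]], hand=[0.1,0.1,0.1,0.1])

```text
time_s: 27.62
ee_pos: [627.6, 21.4, 69.9]
ee_rot: [-179.9, -0.1, 89.4]
force: [-0.2, 2.3, 1.0]
gripper_width: 25.0
gripper_force: 40.0
```

The sign of the force has flipped, so the ball is drawing the sled in. Hold and advance slightly.

>>> apply_moves(delta_pos=[[0,0.01,0],[0,0.01,0],[0,0.01,0]], rot=[[0,0,0],[0,0,0],[0,0,0]], hand=[0.1,0.1,0.1])

```text
time_s: 27.87
ee_pos: [627.7, 22.6, 69.9]
ee_rot: [-179.9, -0.1, 89.4]
force: [-2.8, 2.6, 2.2]
gripper_width: 25.3
gripper_force: 40.0
```

>>> apply_moves(delta_pos=[[0,0.01,0],[0,0.01,0],[0,0.01,0]], rot=[[0,0,0],[0,0,0],[0,0,0]], hand=[0.1,0.1,0.1])

```text
time_s: 28.12
ee_pos: [627.7, 23.4, 69.9]
ee_rot: [-179.9, -0.1, 89.4]
force: [-3.8, 4.0, 2.6]
gripper_width: 25.3
gripper_force: 40.0
```

>>> apply_moves(delta_pos=[[0.005,0.01,0],[0.01,0.01,0],[0.01,0.01,0]], rot=[[0,0,0],[0,0,0],[0,0,0]], hand=[0.1,0.1,0.1])

```text
time_s: 28.37
ee_pos: [627.8, 23.7, 69.9]
ee_rot: [-179.8, 0.0, 89.4]
force: [-7.4, 1.8, 4.0]
gripper_width: 25.1
gripper_force: 40.0
```

>>> apply_moves(delta_pos=[[0,0.01,0],[0,0.01,0],[0,0.01,0]], rot=[[0,0,0],[0,0,0],[0,0,0]], hand=[0.1,0.1,0.1])

```text
time_s: 28.62
ee_pos: [627.8, 23.9, 69.9]
ee_rot: [-179.8, 0.1, 89.5]
force: [-6.4, -1.6, 4.4]
gripper_width: 25.4
gripper_force: 40.0
```

>>> apply_moves(delta_pos=[[-0.01,0.012,0],[-0.018,0.012,0],[-0.018,0.012,0]], rot=[[0,0,0],[0,0,0],[0,0,0]], hand=[0.1,0.1,0.1])

```text
time_s: 28.87
ee_pos: [627.7, 24.1, 69.9]
ee_rot: [180.0, 0.2, 89.5]
force: [-1.6, -5.1, 1.4]
gripper_width: 25.3
gripper_force: 40.0
```

>>> apply_moves(delta_pos=[[0,-0.012,0],[0,-0.012,0],[0,-0.012,0],[0,-0.012,0]], rot=[[0,0,0],[0,0,0],[0,0,0],[0,0,0]], hand=[0.1,0.1,0.1,0.1])

```text
time_s: 29.2
ee_pos: [627.7, 24.1, 69.9]
ee_rot: [180.0, 0.1, 89.4]
force: [-1.7, -5.0, 0.5]
gripper_width: 25.7
gripper_force: 40.0
```

>>> apply_moves(delta_pos=[[0,-0.008,0],[0,-0.008,0],[0,-0.008,0],[0,-0.008,0]], rot=[[0,0,0],[0,0,0],[0,0,0],[0,0,0]], hand=[0.1,0.1,0.1,0.1])

```text
time_s: 29.53
ee_pos: [627.7, 24.1, 70.0]
ee_rot: [180.0, 0.0, 89.4]
force: [-0.7, -3.1, -0.1]
gripper_width: 25.4
gripper_force: 40.0
```

```bash
python3 -c "
from h import *
s=env.state();print(s['ee_pos'],s['force'],s['torque'])
S=viewer.grab_frame('side')
for d in spotter.landmark_of(S,'seat')[:2]+spotter.landmark_of(S,'blank_center')[:5]:print(np.round(d['position'],1),round(d['score'],2))
y=24+153;x=628.8
print('seat exp',proj(S,(x,y,52)))
# dark-brown pixel profile along blank top centre line
for yy in range(y-125,y+126,5):
  u=proj(S,(x+.0098*(yy-y),yy,56));print(yy-y,S['pixels'][int(round(u[1])),int(round(u[0]))].tolist(),end='; ')
"
```

```text
[627.68867215  24.05270291  69.97638411] [-0.65653057 -3.05824719 -0.1343208 ] [-0.70791933  0.2940433  -0.06022323]
[302.4 161.3] 0.71
[169.3 172.1] 0.78
[233.5 405.2] 0.69
[185.4 314.4] 0.56
seat exp [302.8148054  161.32098583]
-125 [23, 18, 14]; -120 [25, 17, 14]; -115 [21, 23, 24]; -110 [19, 22, 26]; -105 [25, 25, 26]; -100 [20, 28, 31]; -95 [17, 17, 24]; -90 [17, 21, 21]; -85 [15, 20, 18]; -80 [16, 19, 16]; -75 [22, 25, 23]; -70 [22, 23, 20]; -65 [30, 25, 20]; -60 [69, 48, 20]; -55 [86, 57, 20]; -50 [52, 36, 13]; -45 [17, 17, 16]; -40 [21, 24, 27]; -35 [31, 35, 36]; -30 [39, 45, 46]; -25 [44, 47, 50]; -20 [35, 42, 46]; -15 [38, 40, 43]; -10 [29, 34, 35]; -5 [35, 40, 41]; 0 [34, 36, 38]; 5 [34, 38, 40]; 10 [32, 40, 43]; 15 [32, 36, 37]; 20 [29, 34, 37]; 25 [38, 42, 43]; 30 [46, 52, 54]; 35 [34, 37, 41]; 40 [35, 43, 45]; 45 [52, 59, 63]; 50 [32, 38, 39]; 55 [35, 44, 46]; 60 [48, 56, 57]; 65 [38, 43, 42]; 70 [44, 49, 51]; 75 [56, 62, 62]; 80 [53, 55, 50]; 85 [55, 57, 55]; 90 [62, 64, 66]; 95 [64, 62, 57]; 100 [64, 62, 57]; 105 [69, 69, 64]; 110 [74, 73, 67]; 115 [68, 66, 58]; 120 [72, 59, 46]; 125 [75, 57, 28];
```

>>> apply_moves(delta_pos=[[0,-0.008,0],[0,-0.008,0],[0,-0.008,0],[0,-0.008,0]], rot=[[0,0,0],[0,0,0],[0,0,0],[0,0,0]], hand=[0.1,0.1,0.1,0.1])

```text
time_s: 30.02
ee_pos: [627.6, 23.9, 70.0]
ee_rot: [180.0, -0.1, 89.4]
force: [0.2, 0.7, -1.2]
gripper_width: 25.3
gripper_force: 40.0
```

```bash
python3 -c "
from h import *
s=env.state();print(s['ee_pos'],s['force'],s['gripper_force'])
T=viewer.grab_frame('top')
y=24+153;x=628.8
for yy in list(range(y-130,y+151,4)):
  u=proj(T,(x+.0098*(yy-y),yy,56));print(yy-y,T['pixels'][int(round(u[1])),int(round(u[0]))].tolist(),end='; ')
cv2.imwrite('pics/z1.png',cv2.resize(np.ascontiguousarray(T['pixels'][150:225,160:300,::-1]),(800,428),interpolation=cv2.INTER_CUBIC))
"
```

```text
[627.60965261  23.90179071  69.96005113] [ 0.17016348  0.6863488  -1.16322686] 39.999786615371704
-130 [126, 129, 101]; -126 [127, 129, 101]; -122 [126, 128, 100]; -118 [126, 129, 100]; -114 [127, 130, 101]; -110 [128, 131, 102]; -106 [127, 131, 104]; -102 [128, 130, 102]; -98 [128, 131, 101]; -94 [128, 130, 101]; -90 [128, 130, 101]; -86 [129, 131, 103]; -82 [128, 131, 102]; -78 [130, 133, 104]; -74 [127, 131, 103]; -70 [129, 130, 102]; -66 [129, 131, 104]; -62 [130, 133, 105]; -58 [134, 137, 108]; -54 [118, 120, 97]; -50 [83, 84, 69]; -46 [125, 126, 101]; -42 [149, 150, 121]; -38 [102, 83, 59]; -34 [81, 47, 26]; -30 [78, 42, 23]; -26 [79, 42, 24]; -22 [80, 43, 24]; -18 [79, 45, 22]; -14 [79, 43, 17]; -10 [80, 45, 25]; -6 [80, 44, 23]; -2 [80, 46, 23]; 2 [80, 46, 23]; 6 [80, 45, 24]; 10 [80, 45, 23]; 14 [61, 31, 18]; 18 [57, 31, 19]; 22 [57, 32, 19]; 26 [57, 31, 19]; 30 [106, 58, 32]; 34 [110, 61, 33]; 38 [109, 61, 32]; 42 [109, 59, 30]; 46 [108, 59, 31]; 50 [90, 63, 48]; 54 [67, 63, 60]; 58 [80, 63, 33]; 62 [198, 156, 47]; 66 [174, 131, 44]; 70 [108, 62, 33]; 74 [107, 58, 30]; 78 [108, 60, 31]; 82 [108, 60, 29]; 86 [107, 58, 32]; 90 [109, 60, 30]; 94 [110, 60, 31]; 98 [109, 60, 33]; 102 [109, 61, 31]; 106 [110, 62, 35]; 110 [134, 100, 84]; 114 [184, 163, 152]; 118 [197, 181, 171]; 122 [195, 179, 170]; 126 [181, 157, 145]; 130 [157, 101, 48]; 134 [157, 102, 48]; 138 [157, 101, 47]; 142 [157, 101, 45]; 146 [158, 102, 48]; 150 [157, 101, 46];
```

The top profile puts the blank's free end at +110 mm and the tongue tip at about +126 mm from the seat, so the blank is still home. Force on the handle is near zero with the ball seated. Handing in.

```bash
python3 -c "
from workcell import env
print(env.job_done())"
```

```text
the job is handed in; nothing more can be done
None
```

The job is handed in at about 30 s: the blank is home under the lips, the ball is seated in the notch at about 0.29 m of travel, and the handle is still gripped. I viewed 11 pictures, one over the limit of 10.

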